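Weigh the bottle carrier on the hanging scale

ROBOT

A 6-joint arm with a two-finger parallel gripper is mounted at the origin on the work surface. World frame = base frame: x ahead of the robot, y to its left, z up, the work surface at z = 0. Lengths are in mm, angles in rad, forces in N, time in s.
With the tool pointing down it reaches from about 275 to 1000 mm from the base axis. Payload 8.4 kg.
Tool frame: the origin (TCP) lies midway between the tips of the shut fingers; the grasp point (between the pads) lies 19 mm behind it; z points along the fingers, y is the line along which they close (so a half turn about z gives the same grasp; the last joint's range is limited). The gripper opens to 85 mm and grips with 20 to 120 N. Pads are 22 mm wide; open, the fingers measure 114 mm over their backs; the gripper's body (76 mm by 85 mm) begins 54 mm behind the grasp point. The pads swing forward as they close: fully open they stand 13 mm farther back than shut.
Start: joints at [-1.209, 0.353, 1.633, -0, 1.155, -0.002], TCP at [222.391, -584.098, 231.281] pointing down, gripper open.
Joint ranges: [-2.63, 2.63], [-0.92, 2.1], [0.06, 2.66], [-1.3, 4.44], [0, 2.69], [-3.02, 3.02]. Speed limits (rad/s): [2.22, 2.22, 2.79, 3.14, 3.14, 3.14].

INTERFACE

Orientations are given as [roll, pitch, yaw] about the fixed x, y, z axes, in that order (R = Rz(yaw) Ry(pitch) Rx(roll)).
In Python, from rig import telemetry, optics, r gives the robot as it stands.
- The arm moves only by the tool play_rows, never from a script. Its arguments are lists of equal length, an entry for each row: "dp": the shift along the tool's x, y, z in units of 40 mm (1.0 is 40 mm), a list of three; "rot": the turn, a rotation vector about the tool's x, y, z in units of 6 degrees (1.0 is 6 degrees), a list of three. In form: {"dp": [[tx, ty, tz], ...], "rot": [[ax, ay, az], ...]}. A call has 1 to 5 rows; each row is the pose to reach, as a shift and turn from the pose commanded when the call began, along the tool's axes at that moment; what a row does not reach only later rows make up. A row lasts 1/12 s, in which the tool goes at most 41.7 mm and 7.16 degrees, less where a joint would pass 70% of its speed; a pose out of reach is approached as far as the arm can. A call with a gripper value outside its range is refused whole. "fingers" is the opening, from 0 (shut) to 1 (fully open), set as the call begins (left out, the last holds). The fingers move at their own pace and stop on an object; "grip_force" is the grip in N (left out, the last holds). Time passes only in rows, so rows that repeat a pose let the fingers close. It gives the time, the measured TCP pose, the force, the opening and the grip force at its end, in the units of the state.
- telemetry.sense(): the state, without advancing time (a new reading comes with each control period).
- optics.grab_frame(name): name is "side" or "top"; returns a dict with "color" (420x560x3 uint8, red, green, blue), "mtx" (3x3 intrinsics, pixels), "R" (3x3) and "t" (3): a world point X has camera coordinates R X + t. Camera axes: x right, y down, z forward; pixel columns grow to the right and rows downward; lengths in mm; the calibration is good to about 2 mm. A picture is of the moment at which its call begins. There is no depth.
- r.sign_off(): hands the job in; it is judged then, once.
The state is a dict: "clock": time; "qpos": joint angles; "qvel": joint speeds; "joint_efforts": joint torques, N m; "eef_pos": TCP position; "tcp_rot": TCP orientation; "contact_force": force on the tool from outside, world axes, zero at the start; "wrist_torque": the same for the moment, N m; "opening": opening from 0.0 (shut) to 1.0 (fully open); "grasp_force": force on a finger pad.
Only numpy, scipy, OpenCV 4.12 (cv2) and the standard library are available. Lean on these libraries where they do the work, as an engineer would, in place of code of your own. Each camera call takes 0.05 s, during which the arm holds its last target. There are 200 camera calls.

TASK

Weigh the carrier of oil bottles on the hanging spring scale: lift it, bring the scale's hook through the hand slot of its board and lower it gently until the hook alone bears the whole weight, only then letting go, so that the hook neither drops nor springs back and the pointer stands still. Do not press the carrier hard against the scale, and leave it hanging freely in the hook's bend without disturbing the other loose things on the table.

Things in the scene. Friction and masses are not known exactly. Their poses are not given: they have to be found in the camera images.
- carrier_grip (a point): Where to pinch the plywood carrier: middle of its upright board (12 mm thick along x, 92 mm wide along y), 205 mm above the carrier's underside, 15 mm below the board's straight upper edge, 40 mm above the roof of its hand slot. z up; x across the board: close the fingers along it; the hook goes through along it, either way round; y along the board.
- carrier_roof (a point): Apex of the roof of the hand slot, mid-thickness of the board, 40 mm straight below carrier_grip, 165 mm above the underside; it rests on the hook when the carrier hangs. The slot goes through the board along x, 56 mm wide, 45 mm high in the middle (120 to 165 mm above the underside); the roof is a shallow inverted V, about 8 mm lower at the sides. Axes as carrier_grip.
- carrier: The loose plywood bottle carrier, 0.16 to 0.94 kg depending on how full the bottles are (not known beforehand). Tray 98 (x) x 104 (y) mm, 34 mm high; four small amber bottles, two on each side of the upright centre board, black caps up to 102 mm; board's upper edge at 220 mm. Origin at the centre of the underside, axes as carrier_grip.
- hook_seat (a point): Bend of the steel hook (8 mm round bar), where the slot's roof is to rest: top of the bar at its lowest, 245 mm above the table unloaded; sinks with the hook. x runs along the hook from tip to uprights, z up. Bend level for x -9 to 9 mm; upturned tip at x -25, its top 18 mm above the seat; beyond x +22 the bar runs straight to the uprights, its top 10 mm above; underside of the bend 8 mm below.
- scale: Hanging spring scale, fixed to the table: dark foot plate (18 mm high, x 80 to 230, y +-65 mm), two aluminium uprights with crosshead (x 113 to 143 mm, 322 mm high), graduated white strips beside them, black pointer bars. Origin on the table straight below the hook's seat, where the table is bare. Its x runs from the hook's tip to the uprights; the tip points to the robot within about 0.3 rad.
- hook (a joint): How far the hook and its pointer have sunk, in m: 0 unloaded (at its upper stop), growing down, at most 0.085. Spring of 140 N/m, about 7 mm per newton, lightly damped: the carrier makes it sink 10 to 65 mm. Let go suddenly or pushed too far, it bounces; a careful hand keeps it below 0.08 m/s, up or down, and feels no weight left before it lets go.
- oil_bottle: Bystander, loose: a single small amber bottle, 36 mm across, 72 mm high. Origin under its centre.
- clay_pot: Bystander, loose: a terracotta pot, 68 mm across, 60 mm high. Origin under its centre.
- herb_bowl: Bystander, loose: a cork-brown bowl, 170 mm across, 55 mm high. Origin under its centre.
- tin: Bystander, loose: a steel can, 72 mm across, 75 mm high. Origin under its centre.
- trowel: Bystander, loose: a hand trowel lying flat, 270 mm long (along its x), 64 mm wide, 26 mm high. Origin on the table about its middle.
- candle_tin: Bystander, loose: a flat white lidded tin, 86 mm across, 36 mm high. Origin under its centre.

How it is judged (in metres and radians):
On the way, in this order (a step that is already met when the one before it is completed fails the run):
1. the carrier is lifted off the table, not yet on the hook (height (world z) of carrier above 0.03 m and contact force between carrier and scale below 0.1 N), for 0.2 s.
2. the carrier, still held, has its slot's roof in the hook's bend and begins to load the hook (contact force between the fingers and carrier above 0.5 N and contact force between carrier and scale above 0.8 N and distance between carrier_roof and hook_seat below 0.012 m and value of joint hook above 0.005 m), for 0.1 s.
At the end, for the whole second after the job is handed in: The carrier hangs by its slot in the hook's bend (roof apex within 10 mm of the seat), upright within 0.15 rad, released and at rest (below 0.05 m/s), with the hook sunk 8 to 80 mm and the pointer still (below 0.015 m/s) (distance between carrier_roof and hook_seat below 0.01 m and value of joint hook between 0.008 and 0.08 m and velocity of joint hook between -0.015 and 0.015 m/s and linear speed of carrier below 0.05 m/s and angle between carrier's own z axis and vertical below 0.15 rad and contact force between the fingers and carrier below 0.05 N); the robot touches nothing.
It fails at once if the hook drops faster than 0.08 m/s (load let go before the hook bore it) (velocity of joint hook above 0.08 m/s).
It fails at once if the hook springs up faster than 0.08 m/s (velocity of joint hook below -0.08 m/s).
It fails at once if the carrier presses on the scale with more than 15 N (contact force between carrier and scale above 15 N).
It fails at once if another loose thing is shifted by more than 30 mm (distance of any of oil_bottle, clay_pot, herb_bowl, tin, trowel, candle_tin from where it was at the start of the episode above 0.03 m).
It also fails if it takes over 64 s, if anything falls off the work surface, if the arm or the gripper's body presses on something with over 40 N, if the wrist force passes 120 N, or if a joint passes its speed limit or range.

## Working session

There is one attempt and no reset: what is moved stays moved. The work goes in short steps, Python scripts to look and compute and a tool call to move; the robot and the scene stay as the last step left them, time stands still between calls to the robot, and variables do not carry over. Pictures are saved under pics/ and viewed, at most 10 in all, crops included, and the job is handed in when it is done.

Besides the shell and the picture viewer there is one more tool, called after ">>>" by a JSON object that holds its "api" and its "payload", one argument or row to a line. play_rows: Moves the arm, as the interface text tells. Its arguments: {"type":"object","properties":{"dp":{"type":"array"},"rot":{"type":"array"},"fingers":{"type":"number"},"grip_force":{"type":"number"}},"required":["dp","rot"]}

```bash
mkdir -p pics
cat > h.py <<'E'
import numpy as np, cv2
from rig import telemetry, optics, r
def ray(f,u,v):
    d=f["R"].T@np.linalg.inv(f["mtx"])@np.array([u,v,1.]); return -f["R"].T@f["t"], d/np.linalg.norm(d)
def onz(f,u,v,z):
    o,d=ray(f,u,v); return o+d*(z-o[2])/d[2]
def proj(f,X):
    p=f["mtx"]@(f["R"]@np.array(X,float)+f["t"]); return p[:2]/p[2]
def tri(f,p,g,q):
    a,d=ray(f,*p); b,e=ray(g,*q)
    s=np.linalg.lstsq(np.c_[d,-e],b-a,rcond=None)[0]; P=a+s[0]*d; Q=b+s[1]*e
    return (P+Q)/2, np.linalg.norm(P-Q)
E
python3 - <<'E'
from h import *
for n in("side","top"):
    f=optics.grab_frame(n); cv2.imwrite(f"pics/{n}0.png",cv2.resize(f["color"][:,:,::-1],(800,600),interpolation=cv2.INTER_CUBIC)); np.save(n+"0.npy",f,allow_pickle=True)
    print(n,-f["R"].T@f["t"],f["R"][2],f["mtx"][0,0])
print(telemetry.sense())
E
```

```text
side [329.63851882 832.15563399 862.77305301] [ 0.14447974 -0.75972894 -0.63398544] 403.7501439868659
top [ 426.15508895  -26.21384393 1507.49266406] [ 0.05182204  0.02485193 -0.99834706] 412.56774139436095
{'clock': 0.1, 'qpos': array([-1.20939214e+00,  3.53573555e-01,  1.63403970e+00, -6.92201589e-08,
        1.15519414e+00, -2.40574374e-03]), 'qvel': array([-0.00016244, -0.0009883 , -0.00298641, -0.00026875, -0.00031348,
        0.00038399]), 'joint_efforts': array([-1.38100018e-03, -6.06362844e+01, -3.42820108e+01, -1.54194277e-04,
        4.05205952e-03, -1.85373773e-05]), 'eef_pos': array([ 222.24889866, -583.70726839,  230.64866727]), 'tcp_rot': array([-3.14037791e+00, -2.85906709e-06,  3.63809952e-01]), 'contact_force': array([ 0.18776616,  0.46901398, -0.31857397]), 'wrist_torque': array([ 0.01015737, -0.07631715,  0.00144141]), 'grasp_force': 0.0, 'opening': 1.0001076798041537}
```

View pics/side0.png

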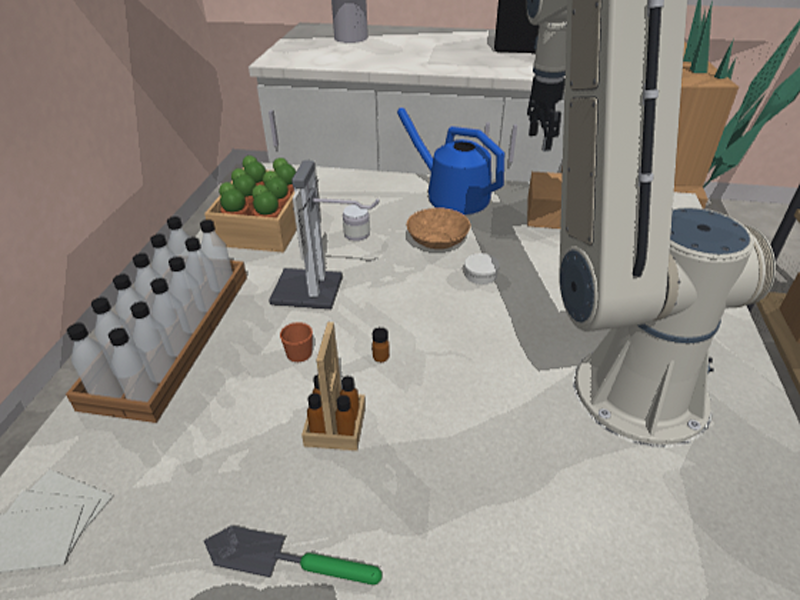

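View pics/top0.png

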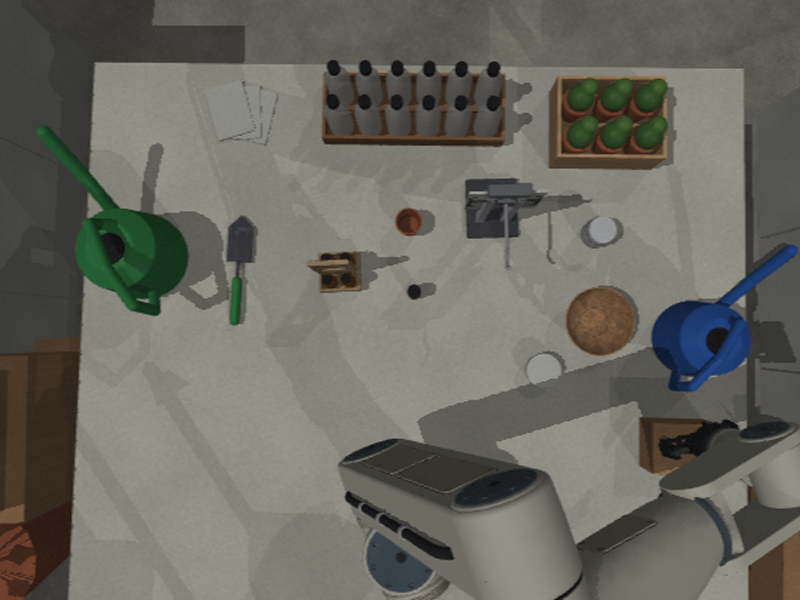

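The side view shows the carrier at (335,390) and the hook tip at (378,203). The top view shows the carrier at (338,270) and the hook tip at (507,268), with the board lying roughly along world y. I'll zoom in on both.

Run:
```python
from h import *
S=np.load("side0.npy",allow_pickle=True).item();T=np.load("top0.npy",allow_pickle=True).item()
c=lambda f,x,y,w,h,k:cv2.resize(f["color"][y:y+h,x:x+w,::-1],(w*k,h*k),interpolation=cv2.INTER_CUBIC)
# each 66x50 *6=396x300
a=c(T,205,165,66,50,6);b=c(T,315,120,66,75,4)
d=c(S,200,220,66,100,3); e=c(S,200,110,80,60,5)
m=np.zeros((600,800,3),np.uint8)
m[:300,:396]=a; m[300:600,:264]=b; m[:300,400:598]=d; m[300:600,400:800]=e
cv2.imwrite("pics/m0.png",m)
```

```text
(no output)
```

View pics/m0.png

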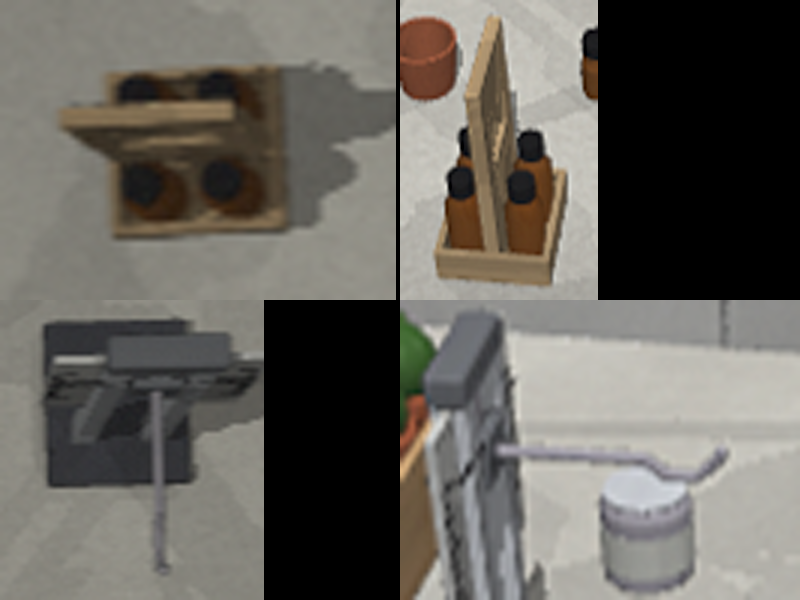

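Run:
```python
from h import *
np.set_printoptions(precision=1,suppress=True)
S=np.load("side0.npy",allow_pickle=True).item();T=np.load("top0.npy",allow_pickle=True).item()
pa=lambda x,y:(205+(x+.5)/6-.5,165+(y+.5)/6-.5)
pb=lambda x,y:(315+(x+.5)/4-.5,120+(y-300+.5)/4-.5)
pd=lambda x,y:(200+(x-400+.5)/3-.5,220+(y+.5)/3-.5)
pe=lambda x,y:(200+(x-400+.5)/5-.5,110+(y-300+.5)/5-.5)
for n,p in dict(L=(64,118),R=(235,111)).items(): print("board",n,onz(T,*pa(*p),220))
for n,p in dict(near=(476,97),far=(496,18)).items(): print("boardside",n,onz(S,*pd(*p),220))
for n,p in dict(tl=(110,73),tr=(282,68),br=(284,230),bl=(115,234)).items(): print("tray",n,onz(T,*pa(*p),34))
a=onz(T,*pb(155.5,395),251);b=onz(T,*pb(160,525),251);c=onz(T,*pb(162,572),261)
print("hook",a,b,c, "yaw",np.arctan2(*(a-b)[[1,0]]))
print("tri tip",tri(T,pb(162,570),S,pe(725,453)))
print("tri bend",tri(T,pb(161,545),S,pe(685,477)))
# hook yaw crosshead
for p in((112,350),(228,348)): print("cross",onz(T,*pb(*p),322))
for p in((110,370),(230,364)): print("cross front",onz(T,*pb(*p),322))
# plane intersect: side ray of bend with z=241
print("bend side z241",onz(S,*pe(685,477),241), "tip side", onz(S,*pe(725,453),260))
```

```text
board L [568.3 221.  220. ]
board R [573.6 131.2 220. ]
boardside near [563.  226.4 220. ]
boardside far [571.4 138.1 220. ]
tray tl [616.5 229.8  34. ]
tray tr [621.3 126.3  34. ]
tray br [524.  122.7  34. ]
tray bl [519.6 224.   34. ]
hook [ 698.4 -206.5  251. ] [ 598.3 -211.1  251. ] [ 561.3 -211.6  261. ] yaw 0.04626490226724956
tri tip (array([ 562. , -212.3,  257.2]), np.float64(2.480765491117097))
tri bend (array([ 585.6, -213.9,  237.5]), np.float64(1.778957262809234))
cross [ 715.4 -164.5  322. ]
cross [ 718.2 -248.1  322. ]
cross front [ 700.8 -163.3  322. ]
cross front [ 706.5 -249.7  322. ]
bend side z241 [ 585.1 -208.1  241. ] tip side [ 559.7 -207.6  260. ]
```

>>> {"api": "play_rows", "payload": {
  "dp": [
    [0,0,-0.4],
    [0,0,-0.8],
    [0,0,-1.2],
    [0,0,-1.6],
    [0,0,-2.0]
  ],
  "rot": [
    [0,0,-1],
    [0,0,-2],
    [0,0,-3],
    [0,0,-4],
    [0,0,-5]
  ]
}}

```text
clock: 0.52
eef_pos: [222.3, -583.8, 311.6]
tcp_rot: [-3.141, -0.0, 0.893]
contact_force: [0.6, 1.1, -0.1]
opening: 1.001
grasp_force: 0.0
```

>>> {"api": "play_rows", "payload": {
  "dp": [
    [0,0,-0.2],
    [0,0,-0.4],
    [0,0,-0.4],
    [0,0,-0.4],
    [0,0,-0.4]
  ],
  "rot": [
    [0,0,-1],
    [0,0,-2],
    [0,0,-3],
    [0,0,-4],
    [0,0,-5]
  ]
}}

```text
clock: 0.93
eef_pos: [222.3, -583.9, 327.1]
tcp_rot: [-3.141, -0.0, 1.416]
contact_force: [-0.5, 0.5, -0.7]
opening: 0.999
grasp_force: 0.0
```

>>> {"api": "play_rows", "payload": {
  "dp": [
    [0,0,0],
    [0,0,0],
    [0,0,0],
    [0,0,0]
  ],
  "rot": [
    [0,0,-1],
    [0,0,-2],
    [0,0,-2.05],
    [0,0,-2.05]
  ]
}}

```text
clock: 1.27
eef_pos: [222.3, -583.9, 327.0]
tcp_rot: [-3.141, -0.001, 1.623]
contact_force: [0.3, -0.2, -0.4]
opening: 1.0
grasp_force: 0.0
```

>>> {"api": "play_rows", "payload": {
  "dp": [
    [0.7,0.37,0],
    [1.45,0.76,0],
    [2.2,1.15,0],
    [2.95,1.54,0],
    [3.7,1.94,0]
  ],
  "rot": [
    [0,0,0],
    [0,0,0],
    [0,0,0],
    [0,0,0],
    [0,0,0]
  ]
}}

```text
clock: 1.68
eef_pos: [291.9, -430.6, 327.1]
tcp_rot: [-3.142, -0.0, 1.621]
contact_force: [0.4, -1.0, -0.1]
opening: 0.999
grasp_force: 0.0
```

>>> {"api": "play_rows", "payload": {
  "dp": [
    [0.74,0.39,0],
    [1.48,0.78,0],
    [2.22,1.16,0],
    [2.96,1.55,0],
    [3.7,1.94,0]
  ],
  "rot": [
    [0,0,0],
    [0,0,0],
    [0,0,0],
    [0,0,0],
    [0,0,0]
  ]
}}

```text
clock: 2.1
eef_pos: [361.4, -278.5, 327.3]
tcp_rot: [3.141, 0.0, 1.622]
contact_force: [0.6, -0.5, 0.3]
opening: 0.996
grasp_force: 0.0
```

>>> {"api": "play_rows", "payload": {
  "dp": [
    [0.74,0.39,0],
    [1.48,0.78,0],
    [2.22,1.16,0],
    [2.96,1.55,0],
    [3.7,1.94,0]
  ],
  "rot": [
    [0,0,0],
    [0,0,0],
    [0,0,0],
    [0,0,0],
    [0,0,0]
  ]
}}

```text
clock: 2.52
eef_pos: [430.8, -126.4, 327.4]
tcp_rot: [3.141, 0.0, 1.622]
contact_force: [0.3, -1.5, -0.7]
opening: 0.999
grasp_force: 0.0
```

>>> {"api": "play_rows", "payload": {
  "dp": [
    [0.74,0.39,0],
    [1.48,0.78,0],
    [2.22,1.16,0],
    [2.96,1.55,0],
    [3.7,1.94,0]
  ],
  "rot": [
    [0,0,0],
    [0,0,0],
    [0,0,0],
    [0,0,0],
    [0,0,0]
  ]
}}

```text
clock: 2.93
eef_pos: [500.2, 25.8, 327.3]
tcp_rot: [3.141, 0.0, 1.622]
contact_force: [0.3, -0.2, 0.3]
opening: 0.997
grasp_force: 0.0
```

>>> {"api": "play_rows", "payload": {
  "dp": [
    [0.8,0.4,0],
    [1.6,0.8,0],
    [2.5,1.3,0],
    [3.2,1.65,0],
    [3.7,1.94,0]
  ],
  "rot": [
    [0,0,0],
    [0,0,0],
    [0,0,0],
    [0,0,0],
    [0,0,0]
  ]
}}

```text
clock: 3.35
eef_pos: [569.8, 178.9, 327.0]
tcp_rot: [-3.141, -0.001, 1.623]
contact_force: [-0.1, 0.1, -0.1]
opening: 1.001
grasp_force: 0.0
```

>>> {"api": "play_rows", "payload": {
  "dp": [
    [-0.04,0.02,0.5],
    [-0.04,0.02,1.1],
    [-0.04,0.02,1.7],
    [-0.04,0.02,2.3],
    [-0.04,0.02,2.8]
  ],
  "rot": [
    [0,0,0],
    [0,0,0],
    [0,0,0],
    [0,0,0],
    [0,0,0]
  ]
}}

```text
clock: 3.77
eef_pos: [569.5, 174.4, 213.5]
tcp_rot: [-3.14, 0.0, 1.622]
contact_force: [-0.3, -0.3, 0.1]
opening: 0.998
grasp_force: 0.0
```

>>> {"api": "play_rows", "payload": {
  "dp": [
    [0,0,0.3],
    [0,0,0.5],
    [0,0,0.6],
    [0,0,0.6]
  ],
  "rot": [
    [0,0,0],
    [0,0,0],
    [0,0,0],
    [0,0,0]
  ]
}}

```text
clock: 4.1
eef_pos: [570.1, 174.5, 191.1]
tcp_rot: [-3.141, 0.0, 1.625]
contact_force: [-0.2, 0.4, 1.0]
opening: 1.003
grasp_force: 0.0
```

Run:
```python
from h import *
f=optics.grab_frame("side");g=optics.grab_frame("top")
c=lambda f,x,y,w,h,k:cv2.resize(f["color"][y:y+h,x:x+w,::-1],(w*k,h*k),interpolation=cv2.INTER_CUBIC)
cv2.imwrite("pics/g1.png",np.hstack([c(f,190,190,96,140,4),c(g,190,150,96,140,4)]))
```

```text
(no output)
```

View pics/g1.png

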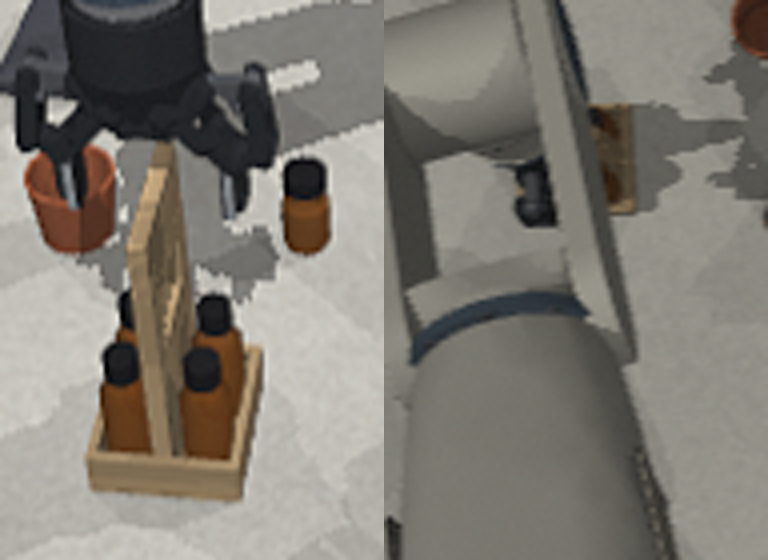

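In the side crop the fingers straddle the board evenly, with pads at (75,190) and (232,200) and the board top near (155,170). I'll close now.

>>> {"api": "play_rows", "payload": {
  "dp": [
    [0.05,0,0],
    [0.05,0,0],
    [0.05,0,0],
    [0.05,0,0],
    [0.05,0,0]
  ],
  "rot": [
    [0,0,0],
    [0,0,0],
    [0,0,0],
    [0,0,0],
    [0,0,0]
  ],
  "fingers": 0,
  "grip_force": 45
}}

```text
clock: 4.62
eef_pos: [570.1, 176.6, 191.5]
tcp_rot: [3.141, -0.0, 1.626]
contact_force: [-0.3, -0.5, -0.0]
opening: 0.298
grasp_force: 0.0
```

>>> {"api": "play_rows", "payload": {
  "dp": [
    [0,0,0],
    [0,0,0],
    [0,0,0],
    [0,0,0],
    [0,0,0]
  ],
  "rot": [
    [0,0,0],
    [0,0,0],
    [0,0,0],
    [0,0,0],
    [0,0,0]
  ]
}}

```text
clock: 5.03
eef_pos: [570.3, 176.4, 191.5]
tcp_rot: [3.141, 0.0, 1.626]
contact_force: [0.4, -1.4, 2.0]
opening: 0.132
grasp_force: 45.2
```

>>> {"api": "play_rows", "payload": {
  "dp": [
    [0,0,-0.05],
    [0,0,-0.2],
    [0,0,-0.4],
    [0,0,-0.7],
    [0,0,-1.0]
  ],
  "rot": [
    [0,0,0],
    [0,0,0],
    [0,0,0],
    [0,0,0],
    [0,0,0]
  ]
}}

```text
clock: 5.45
eef_pos: [569.8, 176.5, 232.3]
tcp_rot: [-3.141, 0.0, 1.626]
contact_force: [-0.3, 0.7, -4.7]
opening: 0.129
grasp_force: 44.2
```

>>> {"api": "play_rows", "payload": {
  "dp": [
    [0,-0.1,-0.4],
    [0,-0.3,-0.8],
    [0,-0.6,-1.2],
    [0,-0.9,-1.5],
    [0,-1.1,-1.7]
  ],
  "rot": [
    [0,0,0],
    [0,0,0],
    [0,0,0],
    [0,0,0],
    [0,0,0]
  ]
}}

```text
clock: 5.87
eef_pos: [525.6, 174.2, 301.9]
tcp_rot: [3.139, -0.001, 1.626]
contact_force: [0.6, 0.6, -4.6]
opening: 0.13
grasp_force: 44.2
```

>>> {"api": "play_rows", "payload": {
  "dp": [
    [0,-0.1,-0.05],
    [0,-0.1,-0.05],
    [0,-0.1,-0.05],
    [0,-0.1,-0.05],
    [0,-0.1,-0.05]
  ],
  "rot": [
    [0,0,0],
    [0,0,0],
    [0,0,0],
    [0,0,0],
    [0,0,0]
  ]
}}

```text
clock: 6.28
eef_pos: [522.2, 173.8, 300.5]
tcp_rot: [-3.14, 0.0, 1.626]
contact_force: [0.3, 0.2, -5.4]
opening: 0.134
grasp_force: 44.2
```

Run:
```python
from h import *
f=optics.grab_frame("side");s=telemetry.sense();print(s["eef_pos"],s["contact_force"],s["wrist_torque"])
c=lambda f,x,y,w,h,k:cv2.resize(f["color"][y:y+h,x:x+w,::-1],(w*k,h*k),interpolation=cv2.INTER_CUBIC)
cv2.imwrite("pics/l1.png",c(f,170,130,140,190,3))
```

```text
[522.18549384 173.76929994 300.47724545] [-0.12490252  0.22851668 -5.79495888] [ 0.00717196  0.00484133 -0.01541475]
```

View pics/l1.png

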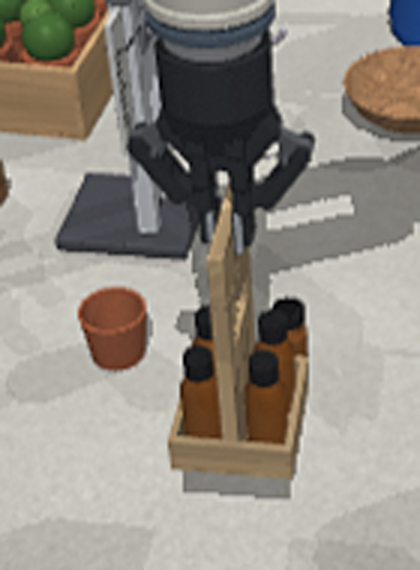

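The carrier is held upright and off the table, with its underside at about (235,470) and clear of the pot. I'll carry it across in front of the hook tip.

>>> {"api": "play_rows", "payload": {
  "dp": [
    [-0.2,-0.01,0],
    [-0.7,-0.04,0],
    [-1.3,-0.07,0],
    [-2.0,-0.11,0],
    [-2.7,-0.15,0]
  ],
  "rot": [
    [0,0,0],
    [0,0,0],
    [0,0,0],
    [0,0,0],
    [0,0,0]
  ]
}}

```text
clock: 6.75
eef_pos: [521.8, 64.3, 301.0]
tcp_rot: [-3.141, 0.0, 1.627]
contact_force: [0.1, -1.1, -4.7]
opening: 0.131
grasp_force: 44.2
```

>>> {"api": "play_rows", "payload": {
  "dp": [
    [-0.7,-0.04,0],
    [-1.4,-0.08,0],
    [-2.1,-0.12,0],
    [-2.8,-0.15,0],
    [-3.5,-0.19,0]
  ],
  "rot": [
    [0,0,0],
    [0,0,0],
    [0,0,0],
    [0,0,0],
    [0,0,0]
  ]
}}

```text
clock: 7.17
eef_pos: [521.8, -76.5, 301.1]
tcp_rot: [-3.141, 0.0, 1.626]
contact_force: [0.9, 0.0, -5.4]
opening: 0.134
grasp_force: 44.2
```

>>> {"api": "play_rows", "payload": {
  "dp": [
    [-0.7,-0.04,0],
    [-1.3,-0.07,0],
    [-1.9,-0.1,0],
    [-2.4,-0.13,0],
    [-2.8,-0.15,0]
  ],
  "rot": [
    [0,0,0],
    [0,0,0],
    [0,0,0],
    [0,0,0],
    [0,0,0]
  ]
}}

```text
clock: 7.58
eef_pos: [521.8, -189.0, 301.0]
tcp_rot: [-3.141, 0.001, 1.625]
contact_force: [0.8, -0.1, -5.0]
opening: 0.128
grasp_force: 44.2
```

>>> {"api": "play_rows", "payload": {
  "dp": [
    [-0.3,-0.02,0],
    [-0.5,-0.03,0],
    [-0.65,-0.04,0],
    [-0.69,-0.04,0],
    [-0.69,-0.04,0]
  ],
  "rot": [
    [0,0,0],
    [0,0,0],
    [0,0,0],
    [0,0,0],
    [0,0,0]
  ]
}}

```text
clock: 8.0
eef_pos: [522.2, -214.2, 301.2]
tcp_rot: [-3.141, -0.0, 1.626]
contact_force: [-0.3, -0.2, -5.0]
opening: 0.131
grasp_force: 44.2
```

Run:
```python
from h import *
f=optics.grab_frame("side");g=optics.grab_frame("top");s=telemetry.sense();print(s["eef_pos"],s["tcp_rot"],s["contact_force"])
np.save("s1.npy",f,allow_pickle=True)
c=lambda f,x,y,w,h,k:cv2.resize(f["color"][y:y+h,x:x+w,::-1],(w*k,h*k),interpolation=cv2.INTER_CUBIC)
cv2.imwrite("pics/h1.png",np.hstack([c(f,190,80,100,130,4),c(g,310,120,100,130,4)]))
```

```text
[ 522.20093327 -213.64239448  301.27672999] [-3.14156403e+00 -3.65267332e-04  1.62624259e+00] [ 0.482624    0.74125409 -4.7411101 ]
```

View pics/h1.png

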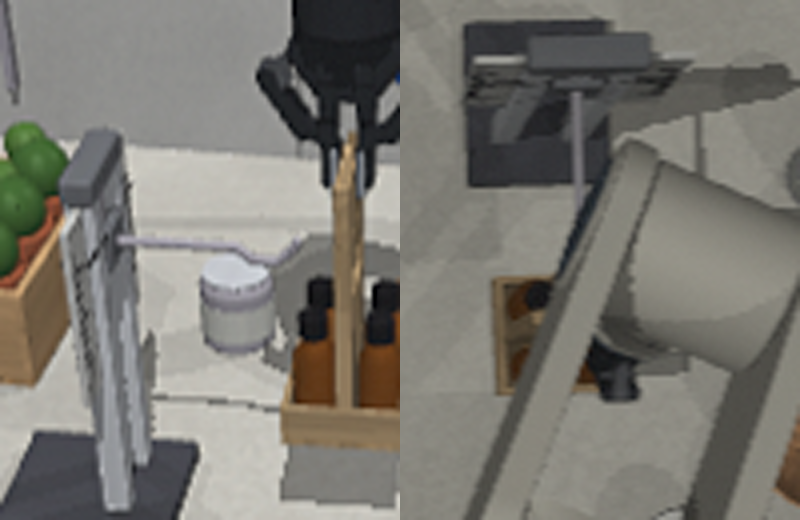

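The hook tip is at (300,240) in the side crop, and the board stands in front of it at (348,270), with the slot at about the tip's height. I'll advance slowly along the hook.

>>> {"api": "play_rows", "payload": {
  "dp": [
    [0,0.08,0.04],
    [0,0.2,0.04],
    [0,0.35,0.04],
    [0,0.5,0.04],
    [0,0.65,0.04]
  ],
  "rot": [
    [0,0,0],
    [0,0,0],
    [0,0,0],
    [0,0,0],
    [0,0,0]
  ]
}}

```text
clock: 8.52
eef_pos: [549.1, -212.6, 299.7]
tcp_rot: [3.141, 0.0, 1.626]
contact_force: [0.3, -0.4, -4.9]
opening: 0.129
grasp_force: 44.2
```

>>> {"api": "play_rows", "payload": {
  "dp": [
    [0,0.1,0],
    [0,0.2,0],
    [0,0.3,0],
    [0,0.38,0],
    [0,0.45,0]
  ],
  "rot": [
    [0,0,0],
    [0,0,0],
    [0,0,0],
    [0,0,0],
    [0,0,0]
  ]
}}

```text
clock: 8.93
eef_pos: [566.4, -211.9, 299.6]
tcp_rot: [-3.142, -0.0, 1.626]
contact_force: [-0.2, -0.0, -5.9]
opening: 0.135
grasp_force: 44.2
```

>>> {"api": "play_rows", "payload": {
  "dp": [
    [0,0.12,0],
    [0,0.24,0],
    [0,0.36,0],
    [0,0.46,0],
    [0,0.52,0]
  ],
  "rot": [
    [0,0,0],
    [0,0,0],
    [0,0,0],
    [0,0,0],
    [0,0,0]
  ]
}}

```text
clock: 9.35
eef_pos: [587.5, -210.7, 299.7]
tcp_rot: [3.141, 0.0, 1.626]
contact_force: [0.1, -0.3, -4.5]
opening: 0.127
grasp_force: 44.2
```

Run:
```python
from h import *
f=optics.grab_frame("side");g=optics.grab_frame("top");s=telemetry.sense();print(s["eef_pos"],s["tcp_rot"],s["contact_force"])
c=lambda f,x,y,w,h,k:cv2.resize(f["color"][y:y+h,x:x+w,::-1],(w*k,h*k),interpolation=cv2.INTER_CUBIC)
cv2.imwrite("pics/h2.png",np.hstack([c(f,200,90,80,100,5),c(g,310,120,80,100,5)]))
```

```text
[ 587.27877114 -210.71078779  299.56324093] [ 3.14157800e+00 -6.91231077e-05  1.62582680e+00] [-0.15544502 -0.9056693  -4.82785042]
```

View pics/h2.png

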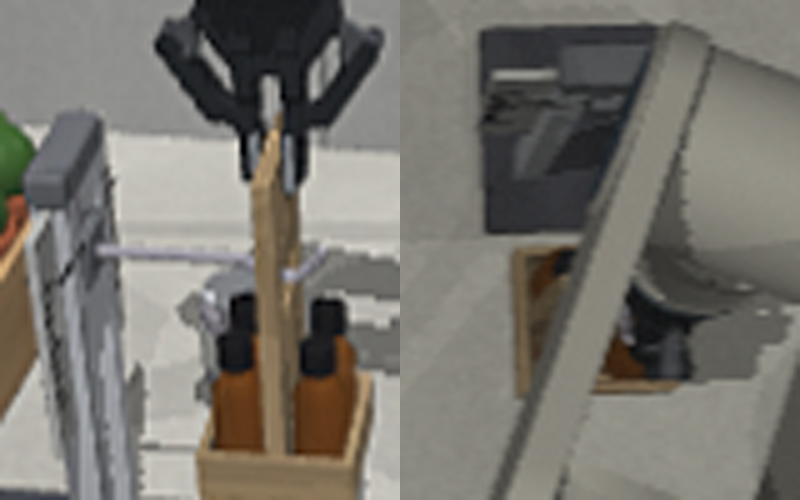

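The hook passes through the slot, with its tip visible to the right at (320,255) and the bend at the board near (285,277). Nothing is touching, as the vertical force is unchanged at 5 N. I'll lower it now.

>>> {"api": "play_rows", "payload": {
  "dp": [
    [0,-0.02,0.1],
    [0,-0.03,0.25],
    [0,-0.03,0.38],
    [0,-0.03,0.46],
    [0,-0.03,0.5]
  ],
  "rot": [
    [0,0,0],
    [0,0,0],
    [0,0,0],
    [0,0,0],
    [0,0,0]
  ]
}}

```text
clock: 9.87
eef_pos: [585.1, -210.7, 278.6]
tcp_rot: [-3.14, -0.001, 1.626]
contact_force: [-0.3, 0.1, -4.7]
opening: 0.134
grasp_force: 44.2
```

>>> {"api": "play_rows", "payload": {
  "dp": [
    [0,0,0.04],
    [0,0,0.08],
    [0,0,0.12],
    [0,0,0.16],
    [0,0,0.2]
  ],
  "rot": [
    [0,0,0],
    [0,0,0],
    [0,0,0],
    [0,0,0],
    [0,0,0]
  ]
}}

```text
clock: 10.28
eef_pos: [585.8, -210.9, 271.7]
tcp_rot: [3.141, 0.0, 1.626]
contact_force: [1.2, 0.6, -4.9]
opening: 0.133
grasp_force: 44.2
```

>>> {"api": "play_rows", "payload": {
  "dp": [
    [0,0,0.04],
    [0,0,0.08],
    [0,0,0.12],
    [0,0,0.16],
    [0,0,0.2]
  ],
  "rot": [
    [0,0,0],
    [0,0,0],
    [0,0,0],
    [0,0,0],
    [0,0,0]
  ]
}}

```text
clock: 10.7
eef_pos: [585.8, -210.8, 263.7]
tcp_rot: [3.141, 0.0, 1.626]
contact_force: [-0.0, 0.7, -3.7]
opening: 0.131
grasp_force: 44.2
```

>>> {"api": "play_rows", "payload": {
  "dp": [
    [0,0,0.04],
    [0,0,0.08],
    [0,0,0.12],
    [0,0,0.16],
    [0,0,0.2]
  ],
  "rot": [
    [0,0,0],
    [0,0,0],
    [0,0,0],
    [0,0,0],
    [0,0,0]
  ]
}}

```text
clock: 11.12
eef_pos: [585.8, -210.9, 255.7]
tcp_rot: [3.141, 0.0, 1.626]
contact_force: [-0.9, 0.5, -2.1]
opening: 0.132
grasp_force: 44.4
```

>>> {"api": "play_rows", "payload": {
  "dp": [
    [0,0,0.04],
    [0,0,0.08],
    [0,0,0.12],
    [0,0,0.16],
    [0,0,0.2]
  ],
  "rot": [
    [0,0,0],
    [0,0,0],
    [0,0,0],
    [0,0,0],
    [0,0,0]
  ]
}}

```text
clock: 11.53
eef_pos: [585.8, -210.8, 247.7]
tcp_rot: [3.141, 0.0, 1.626]
contact_force: [0.6, 0.7, -0.9]
opening: 0.132
grasp_force: 44.5
```

>>> {"api": "play_rows", "payload": {
  "dp": [
    [0,0,0.04],
    [0,0,0.08],
    [0,0,0.12],
    [0,0,0.14],
    [0,0,0.15]
  ],
  "rot": [
    [0,0,0],
    [0,0,0],
    [0,0,0],
    [0,0,0],
    [0,0,0]
  ]
}}

```text
clock: 11.95
eef_pos: [585.7, -210.8, 241.6]
tcp_rot: [3.141, 0.0, 1.626]
contact_force: [-0.2, -0.0, -1.0]
opening: 0.13
grasp_force: 44.8
```

>>> {"api": "play_rows", "payload": {
  "dp": [
    [0,0,0],
    [0,0,0],
    [0,0,0],
    [0,0,0],
    [0,0,0]
  ],
  "rot": [
    [0,0,0],
    [0,0,0],
    [0,0,0],
    [0,0,0],
    [0,0,0]
  ]
}}

```text
clock: 12.37
eef_pos: [585.7, -210.8, 241.8]
tcp_rot: [3.141, 0.0, 1.626]
contact_force: [-0.6, -0.3, -0.5]
opening: 0.13
grasp_force: 44.8
```

```bash
cat > f.py <<'E'
from h import *
F=[]
for i in range(14): optics.grab_frame("side"); F.append(telemetry.sense()["contact_force"])
F=np.array(F); s=telemetry.sense(); print(F.mean(0),F.std(0)/14**.5,s["eef_pos"],s["wrist_torque"],s["clock"])
E
python3 f.py
```

```text
[ 0.63554858  0.02051274 -0.54216936] [0.08134368 0.1513561  0.09309535] [ 585.69615277 -210.81287356  241.69338091] [-0.04681427 -0.16868628  0.02471604] 13.0667
```

>>> {"api": "play_rows", "payload": {
  "dp": [
    [0,0.01,0.03],
    [0,0.02,0.06],
    [0,0.03,0.09],
    [0,0.03,0.09],
    [0,0.03,0.09]
  ],
  "rot": [
    [0,0,0],
    [0,0,0],
    [0,0,0],
    [0,0,0],
    [0,0,0]
  ]
}}

```text
clock: 13.48
eef_pos: [586.2, -210.8, 237.7]
tcp_rot: [-3.14, -0.0, 1.626]
contact_force: [-4.4, -0.8, -0.6]
opening: 0.13
grasp_force: 44.9
```

```bash
python3 f.py; python3 f.py
```

```text
[-3.71381869 -1.49110734 -0.3463715 ] [0.1120292  0.1445031  0.10959888] [ 586.8477219  -210.82863614  238.11098898] [-0.406746    0.79334115 -0.01133838] 14.1833
[-4.04589738 -1.93802133 -0.02840974] [0.10950996 0.10486471 0.1227793 ] [ 586.87147065 -210.76741592  238.08872317] [-0.54964161  0.76123769  0.00866908] 14.8833
```

>>> {"api": "play_rows", "payload": {
  "dp": [
    [0,-0.01,0],
    [0,-0.02,0],
    [0,-0.025,0],
    [0,-0.025,0],
    [0,-0.025,0]
  ],
  "rot": [
    [0,0,0],
    [0,0,0],
    [0,0,0],
    [0,0,0],
    [0,0,0]
  ]
}}

```text
clock: 15.3
eef_pos: [586.6, -210.8, 238.4]
tcp_rot: [3.14, 0.0, 1.626]
contact_force: [2.0, -2.5, 0.5]
opening: 0.135
grasp_force: 44.9
```

```bash
python3 f.py
python3 - <<'E'
from h import *
f=optics.grab_frame("side")
cv2.imwrite("pics/w1.png",cv2.resize(f["color"][90:190,190:290,::-1],(600,600),interpolation=cv2.INTER_CUBIC))
E
```

```text
[ 2.98023711 -1.55861493 -0.2237949 ] [0.31207967 0.11808722 0.09364593] [ 586.09206355 -210.78945004  238.18352314] [-0.30803929 -0.75014001 -0.02308838] 16.0
```

View pics/w1.png

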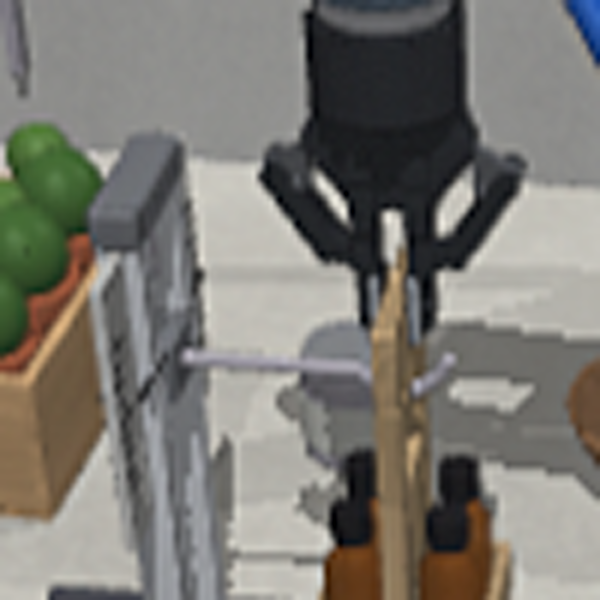

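The pointer has sunk and the board sits in the bend at (400,375), with the tip free at (450,357). The sideways force is stiction, so I'll relieve it with sub-millimetre shifts.

>>> {"api": "play_rows", "payload": {
  "dp": [
    [-0.005,0.005,0],
    [-0.01,0.011,0],
    [-0.01,0.011,0],
    [-0.01,0.011,0],
    [-0.01,0.011,0]
  ],
  "rot": [
    [0,0,0],
    [0,0,0],
    [0,0,0],
    [0,0,0],
    [0,0,0]
  ]
}}

```text
clock: 16.47
eef_pos: [586.1, -210.9, 237.9]
tcp_rot: [-3.141, -0.001, 1.626]
contact_force: [2.3, 1.7, -0.5]
opening: 0.134
grasp_force: 44.9
```

```bash
python3 f.py; python3 f.py
```

```text
[ 1.85436872  1.55662516 -0.36745709] [0.12922869 0.14871622 0.07317804] [ 586.13869545 -211.0716044   237.986671  ] [ 0.380248   -0.23509653 -0.05745935] 17.1667
[ 0.71883943  1.70622642 -0.40750424] [0.10786709 0.13751416 0.12614326] [ 586.21492039 -211.16704187  238.033279  ] [ 0.37947527 -0.0355311  -0.03068517] 17.8667
```

>>> {"api": "play_rows", "payload": {
  "dp": [
    [0.005,0.001,0.01],
    [0.005,0.002,0.02],
    [0.005,0.002,0.03],
    [0.005,0.002,0.04],
    [0.005,0.002,0.04]
  ],
  "rot": [
    [0,0,0],
    [0,0,0],
    [0,0,0],
    [0,0,0],
    [0,0,0]
  ],
  "grip_force": 20
}}

```text
clock: 18.28
eef_pos: [586.3, -211.1, 236.3]
tcp_rot: [-3.141, 0.0, 1.626]
contact_force: [-0.7, 0.7, -0.9]
opening: 0.13
grasp_force: 44.9
```

```bash
python3 f.py; python3 f.py
```

```text
[-0.74260876  0.5964204   0.11765038] [0.09923436 0.12974598 0.1722959 ] [ 586.31856463 -210.99908296  236.46253283] [ 0.00297664  0.21115574 -0.00627623] 18.9833
[-1.56902415 -0.02447024 -0.03619572] [0.11665526 0.13176369 0.07322122] [ 586.35147925 -211.00742787  236.46481676] [-0.056863    0.3275918  -0.00157607] 19.6833
```

>>> {"api": "play_rows", "payload": {
  "dp": [
    [0,-0.005,0],
    [0,-0.005,0],
    [0,-0.005,0]
  ],
  "rot": [
    [0,0,0],
    [0,0,0],
    [0,0,0]
  ]
}}

```text
clock: 19.93
eef_pos: [586.3, -211.0, 236.5]
tcp_rot: [3.141, 0.0, 1.626]
contact_force: [-1.0, -0.8, 0.3]
opening: 0.134
grasp_force: 44.9
```

```bash
python3 f.py; python3 f.py
```

```text
[-0.65419294 -0.18047498  0.04703366] [0.10230665 0.10908572 0.07418638] [ 586.26773745 -210.98586967  236.52974411] [0.00169593 0.09482833 0.01914941] 20.6333
[-0.03383897 -0.02417781  0.00972831] [0.0889774  0.11068715 0.10260041] [ 586.2336703  -210.97696656  236.4727092 ] [-0.08163051 -0.10670503 -0.00493396] 21.3333
```

All the forces are near zero, so I'll release.

>>> {"api": "play_rows", "payload": {
  "dp": [
    [0,0,0],
    [0,0,0],
    [0,0,0],
    [0,0,0],
    [0,0,0]
  ],
  "rot": [
    [0,0,0],
    [0,0,0],
    [0,0,0],
    [0,0,0],
    [0,0,0]
  ],
  "fingers": 0.38
}}

```text
clock: 21.75
eef_pos: [586.2, -211.0, 236.4]
tcp_rot: [-3.142, -0.0, 1.626]
contact_force: [0.4, -0.5, 1.0]
opening: 0.381
grasp_force: 0.0
```

```bash
python3 f.py
python3 - <<'E'
from h import *
f=optics.grab_frame("side"); s=telemetry.sense(); print(s["opening"],s["grasp_force"])
cv2.imwrite("pics/w2.png",cv2.resize(f["color"][90:190,190:290,::-1],(600,600),interpolation=cv2.INTER_CUBIC))
E
```

```text
[ 0.32086201  0.14604634 -0.03655677] [0.1042491  0.13525592 0.1509981 ] [ 586.18851304 -210.98214689  236.47818163] [-0.0346557  -0.05366512 -0.04325222] 22.45
0.38190486656568695 0.0
```

View pics/w2.png

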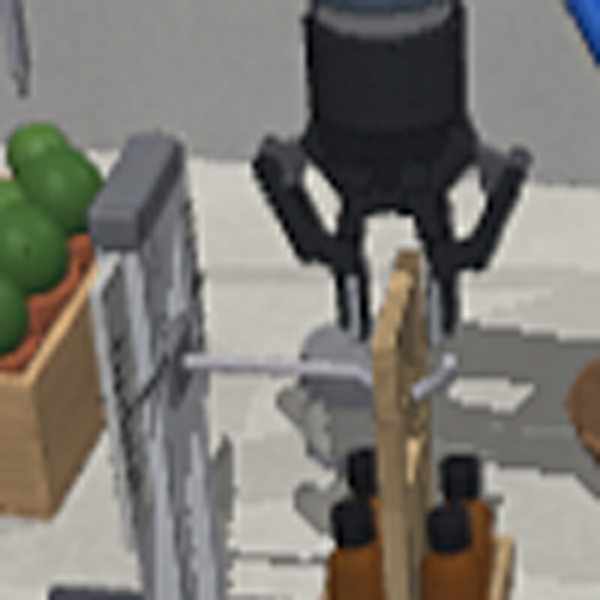

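The fingers are clear on both sides of the board, and the carrier hangs upright in the bend at (400,375). I'll raise the hand straight up.

>>> {"api": "play_rows", "payload": {
  "dp": [
    [0,0,-0.1],
    [0,0,-0.25],
    [0,0,-0.5],
    [0,0,-0.8],
    [0,0,-1.1]
  ],
  "rot": [
    [0,0,0],
    [0,0,0],
    [0,0,0],
    [0,0,0],
    [0,0,0]
  ]
}}

```text
clock: 22.92
eef_pos: [586.4, -211.0, 282.2]
tcp_rot: [3.141, 0.0, 1.626]
contact_force: [0.6, -0.3, -1.5]
opening: 0.381
grasp_force: 0.0
```

>>> {"api": "play_rows", "payload": {
  "dp": [
    [0,0,-0.3],
    [0,0,-0.6],
    [0,0,-0.9],
    [0,0,-1.2],
    [0,0,-1.4]
  ],
  "rot": [
    [0,0,0],
    [0,0,0],
    [0,0,0],
    [0,0,0],
    [0,0,0]
  ]
}}

```text
clock: 23.33
eef_pos: [586.6, -211.1, 338.5]
tcp_rot: [3.14, 0.001, 1.626]
contact_force: [0.3, -0.4, -0.4]
opening: 0.384
grasp_force: 0.0
```

Run:
```python
from h import *
c=lambda f:f["color"][85:230,180:300].astype(int)
a=optics.grab_frame("side")
for i in range(30): b=optics.grab_frame("side")
d=optics.grab_frame("side"); print(np.abs(c(a)-c(b)).max(),np.abs(c(b)-c(d)).max(),telemetry.sense()["clock"])
cv2.imwrite("pics/e.png",cv2.resize(d["color"][80:230,180:300,::-1],(480,600),interpolation=cv2.INTER_CUBIC))
```

```text
88 5 24.9333
```

View pics/e.png

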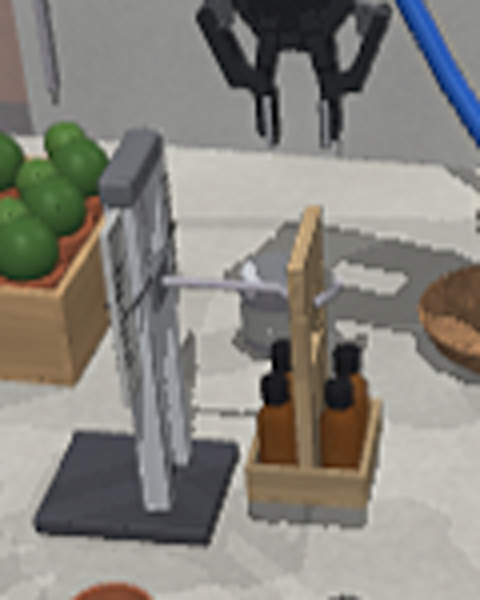

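The carrier hangs freely and upright at (315,350), and the gripper is well clear at (300,110). Nothing changed between the last two frames. Handing in.

```bash
python3 -c "
from h import *
print(r.sign_off())"
```

```text
the job is handed in; nothing more can be done
None
```

The carrier hangs still and upright in the hook's bend with the gripper clear of it, and the job is handed in at about 25 s; the sign-off gave no verdict. I lowered it until the hand felt about 0 N, then let go. From the roughly 5 N I felt while holding it, it weighs about 0.5 kg.

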